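# Reset the dosing valve of the pouch filler

### The job

Reset the dosing valve on the filler bench: turn its large handwheel clockwise, seen from above, until it is fully closed against its stop, then back it off exactly two full turns and finish while still holding the wheel steady there by its upright revolving handle - do not let go at the end. Do not turn the small shut-off wheel, and leave the other things on the bench where they are.

Things in the scene. Friction and masses are not known exactly. Their poses are not given: they have to be found in the camera images.
- wheel_centre (a point): Centre of the large handwheel (black rim 164 mm over all, three aluminium spokes, 14 mm thick, level), on its vertical turning axis, about 102 mm above the table; the rim's top is 109 mm and the hub's top 115 mm above the table. The wheel does not rise as it turns. It sits on a 110 mm square steel plate, fixed to the bench, with a metal valve body, brass hose barbs and a dial gauge below the wheel. Place and heading differ each time.
- handle_mid (a point): Middle of the upright round black handle on the large wheel: 26 mm diameter, 60 mm tall (from 115 to 175 mm above the table), this point 148 mm above the table. It stands 65 mm from the wheel's axis, goes round with the wheel, and spins freely about its own upright axis, so it can be gripped from above and carried round the circle without turning the hand.
- wheel (a joint): Turn of the large wheel in rad: 0 is fully closed (a hard stop), it grows as the wheel turns counter-clockwise seen from above (opening); 6.283 is one turn, up to 20. At the start it is 3.5 to 9 open. Turning needs about 2 to 3 N at the handle; the wheel stays where it is left. The handle's direction in the world at the stop differs each time; two turns back off brings it to that same direction again, at 12.566.
- shutoff_rim (a point): Point on the rim of the small plain shut-off wheel (aluminium, 84 mm across, no handle, its top about 70 mm above the table, brass foot), fixed to the bench; not to be turned. It and the large wheel swap sides from time to time.
- wrench: Loose steel open-ended wrench, 160 mm, lying between the two valves; origin under its centre, long axis x.
- tape: Loose cardboard ring, 90 mm across, 25 mm tall, lying flat beyond the valves; origin under its centre.
- jar: Loose closed glass jar, 60 mm across, 70 mm tall, beyond the left valve; origin under its centre.
- tray: Loose white divided tray, 110 x 150 x 35 mm, beyond the right valve; origin under its centre.
- bottle: Loose white bottle, 66 mm across, 190 mm tall, left of the valves; origin under its centre.
- jug: Loose clear plastic jug with a handle, 100 mm across, 130 mm tall, right of the valves; origin under its centre.
- screwdriver: Loose screwdriver lying to the right near the robot; origin under its centre, handle to its -x.
Not all that is in view belongs to the job. Leave any orange look-alike of the part that bears wheel_centre alone.

How it is judged:
By the outcome, as a careful person would: the job done as asked, in the order asked, and still so for the second after the job is handed in, while the arm keeps its last pose, push and grip.
It also fails if it takes over 72 s, if anything falls off the work surface, if the arm or the gripper's body presses on something with over 40 N, if the wrist force passes 120 N, or if a joint passes its speed limit or range.

### The arm

A 6-joint arm with a two-finger parallel gripper is mounted at the origin on the work surface. World frame = base frame: x ahead of the robot, y to its left, z up, the work surface at z = 0. Lengths are in m, angles in rad, forces in N, time in s.
With the tool pointing down it reaches from about 0.4 to 0.825 m from the base axis. Payload 7 kg.
Tool frame: the origin (TCP) lies between the finger pads; the fingertips stand 22 mm ahead of it and the grasp point (between the pads) lies 3 mm ahead of it (ctrl.nose_length is the distance from the TCP to the fingertips, in m); z points along the fingers, y is the line along which they close (so a half turn about z gives the same grasp; the last joint's range is limited). The gripper opens to 88 mm and grips with 3 to 60 N. Pads are 19 mm wide; open, the fingers measure 130 mm over their backs; the gripper's body (78 mm by 193 mm) begins 47 mm behind the grasp point.
Start: joints at [1.52, 0.359, 0.012, 0, -1.224, -0.288], TCP at [0.224, 0.637, 0.219] pointing down, gripper open.
Joint ranges: [-3.07, 3.07], [-1.43, 2.12], [-1.02, 1.25], [-3.03, 1.67], [-3.05, -0], [-3.03, 3.03]. Speed limits (rad/s): [2.39, 2.39, 3.01, 3.14, 3.14, 3.14].

### API

Orientations are given as a unit quaternion [w, x, y, z].
In Python, from station import monitor, eyes, ctrl gives the robot as it stands.
- The arm moves only by the tool arm_command, never from a script. Its argument "plan" is a list of rows, each an object with "slide": the shift along the tool's x, y, z in mm, a list of three; "dr": the turn, a rotation vector about the tool's x, y, z in rad, a list of three; "claw": the opening, from -1 (shut) to 1 (fully open). In form: [{"slide": [tx, ty, tz], "dr": [ax, ay, az], "claw": claw}, ...]. A call has 1 to 10 rows; each row is the pose to reach, as a shift and turn from the pose commanded when the call began, along the tool's axes at that moment; what a row does not reach only later rows make up. A row lasts 1/10 s, in which the tool goes at most 50 mm and 8.59 degrees, less where a joint would pass 70% of its speed; a pose out of reach is approached as far as the arm can. A call with a gripper value outside its range is refused whole. The fingers move at their own pace and stop on an object; "force" is the grip in N (left out, the last holds). Time passes only in rows, so rows that repeat a pose let the fingers close. It gives the time, the measured TCP pose, the force, the opening and the grip force at its end, in the units of the state.
- monitor.state(): the state, without advancing time (a new reading comes with each control period).
- eyes.read_camera(name): name is "scene" or "top" or "wrist"; returns (picture, depth): 480x640x3 uint8, red, green, blue; 480x640 float32, m along the optical axis (not along the pixel's ray), 0 where there is no reading.
- eyes.camera_info(name): a dict with "intrinsics" (3x3 intrinsics, pixels), "rvec" (rotation vector, rad) and "tvec" (3), from world to camera coordinates, as OpenCV has them. Camera axes: x right, y down, z forward; pixel columns grow to the right and rows downward; lengths in m; the calibration is good to about 2 mm. A picture is of the moment at which its call begins: read the wrist's pose just before it. camera_info takes no time and is no camera call; for the wrist camera it gives the pose at the moment of the call.
- ctrl.sign_off(): hands the job in; it is judged then, once.
The state is a dict: "t": time; "qpos": joint angles; "joint_velocities": joint speeds; "joint_torque": joint torques, N m; "tool_pos": TCP position; "tool_rot": TCP orientation; "wrist_force": force on the tool from outside, world axes, zero at the start; "ft_torque": the same for the moment, N m; "finger_gap": finger opening in m; "grip_force": force on a finger pad.
Only numpy, scipy, OpenCV 4.12 (cv2) and the standard library are available. Lean on these libraries where they do the work, as an engineer would, in place of code of your own. Each camera call takes 0.05 s, during which the arm holds its last target. There are 200 camera calls.

## Working session

There is one attempt and no reset: what is moved stays moved. The work goes in short steps, Python scripts to look and compute and a tool call to move; the robot and the scene stay as the last step left them, time stands still between calls to the robot, and variables do not carry over. Pictures are saved under pics/ and viewed, at most 10 in all, crops included, and the job is handed in when it is done.

Besides the shell and the picture viewer there is one more tool, called after ">>>" as name(argument=value, ...), one argument or row to a line, values as JSON. arm_command: Moves the arm, as the interface text tells. Its arguments: {"type":"object","properties":{"plan":{"type":"array"},"force":{"type":"number"}},"required":["plan"]}

```bash
mkdir -p pics; cat > h.py <<'E'
import numpy as np, cv2
from station import monitor, eyes, ctrl
def cam(n):
    i=eyes.camera_info(n); K=np.array(i["intrinsics"]); R=cv2.Rodrigues(np.array(i["rvec"],float))[0]; t=np.array(i["tvec"],float).ravel()
    return K,R,t
def world(n,depth=None,c=None):
    K,R,t=c or cam(n)
    v,u=np.mgrid[0:480,0:640]
    p=np.stack([(u-K[0,2])/K[0,0],(v-K[1,2])/K[1,1],np.ones_like(u,float)],-1)*depth[...,None]
    return (p-t)@R
E
python3 - <<'E'
from h import *
for n in("top","scene"):
    c=cam(n);p,d=eyes.read_camera(n); cv2.imwrite(f"pics/{n}0.png",p[...,::-1]); np.savez(f"{n}0.npz",p=p,d=d,K=c[0],R=c[1],t=c[2])
s=monitor.state();print(s)
E
```

```text
{'t': 0.1, 'qpos': array([ 1.52010053e+00,  3.59305006e-01,  1.11227980e-02, -3.32970073e-04,
       -1.22411373e+00, -2.88093696e-01]), 'joint_velocities': array([ 0.00054648, -0.00367203,  0.00165109,  0.00125476, -0.00031476,
        0.00054927]), 'joint_torque': array([-3.12265642e-03, -5.84164524e+01,  2.93751258e+01,  7.01561540e+00,
        1.01172575e-02, -5.90204877e-05]), 'tool_pos': array([0.22420485, 0.63617427, 0.21820658]), 'tool_rot': array([ 7.63065699e-04,  9.85677137e-01, -1.68641615e-01, -6.66439447e-05]), 'wrist_force': array([-0.06178965,  0.95488777, -0.09893675]), 'ft_torque': array([0.01188666, 0.00116467, 0.03399084]), 'grip_force': 0.0, 'finger_gap': 0.08756556843513698}
```

View pics/top0.png

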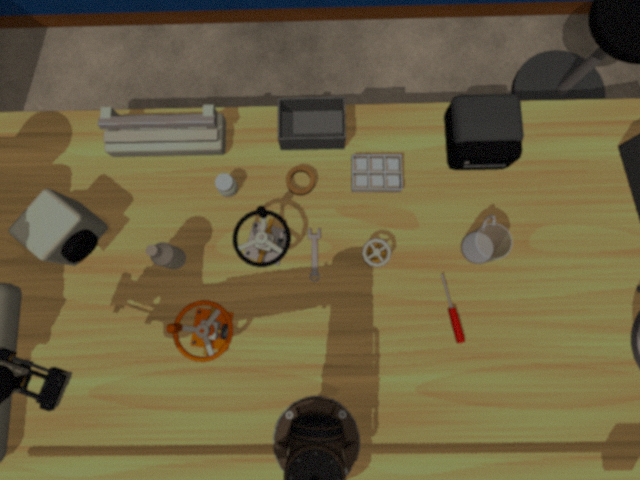

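View pics/scene0.png

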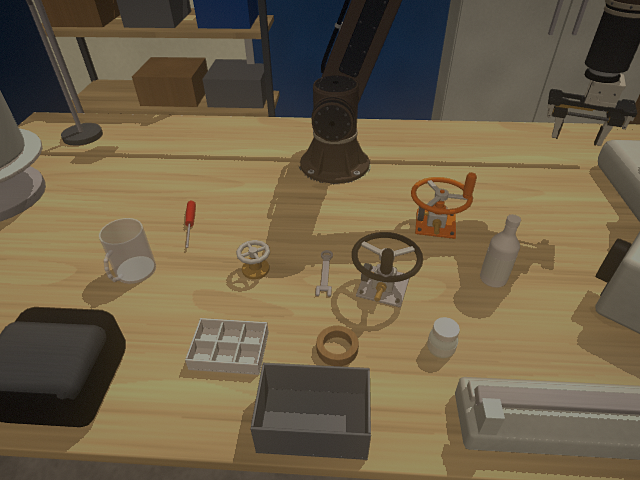

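The top view shows three wheels:
- A black wheel at (262,237), with its handle near (262,211).
- An orange look-alike at (204,331).
- A small plain shut-off wheel at (377,252).

The black-rimmed wheel with aluminium spokes fits the description. I'll measure it and confirm it in an enlarged crop.

```bash
python3 - <<'E'
from h import *
from scipy.optimize import least_squares
z=np.load("top0.npz");p=z["p"];W=world("",z["d"],(z["K"],z["R"],z["t"]))
cv2.imwrite("pics/crop.png",cv2.resize(p[185:290,205:325,::-1],None,fx=5,fy=5,interpolation=cv2.INTER_CUBIC))
m=np.zeros(p.shape[:2],bool);m[195:280,222:302]=1
dark=p.max(2)<60
r=W[m&dark&(W[...,2]>.095)&(W[...,2]<.115)]
f=least_squares(lambda q:np.hypot(r[:,0]-q[0],r[:,1]-q[1])-q[2],[*r[:,:2].mean(0),.075],loss="soft_l1",f_scale=.004).x
print(len(r),"centre",f,r[:,2].mean())
h=W[m&(W[...,2]>.16)&(W[...,2]<.19)];print(len(h),h.mean(0),h.min(0),h.max(0))
hc=(h[:,:2].max(0)+h[:,:2].min(0))/2; d=hc-f[:2];print(hc,np.hypot(*d),np.degrees(np.arctan2(d[1],d[0])))
hub=W[232:243,256:268];hub=hub[(hub[...,2]>.11)&(hub[...,2]<.12)];print("hub",len(hub),hub.mean(0) if len(hub) else 0)
E
```

```text
584 centre [0.5591638  0.1414136  0.07416932] 0.10609795552869622
76 [0.62177593 0.13532355 0.17095898] [0.61077434 0.12360891 0.16134563] [0.6338516  0.14741641 0.17922886]
[0.62231297 0.13551266] 0.06342426985712786 -5.338469013356893
hub 42 [0.5597137  0.14259303 0.1120576 ]
```

View pics/crop.png

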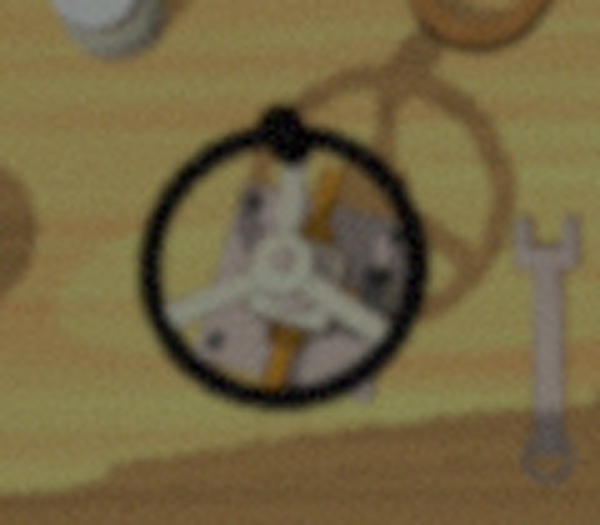

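The crop confirms it: black rim, aluminium spokes, steel plate, and the black handle at the top of the rim (crop pixel (285,130)). The orange one is excluded. Next I'll rise and travel over it.

>>> arm_command(
  plan=[
    {"slide": [0,0,-50],"dr": [0,0,0],"claw": 1},
    {"slide": [45,28,-60],"dr": [0,0,-0.08],"claw": 1},
    {"slide": [85,53,-60],"dr": [0,0,-0.16],"claw": 1},
    {"slide": [125,78,-60],"dr": [0,0,-0.25],"claw": 1},
    {"slide": [165,103,-60],"dr": [0,0,-0.339],"claw": 1},
    {"slide": [205,128,-60],"dr": [0,0,-0.339],"claw": 1},
    {"slide": [245,153,-60],"dr": [0,0,-0.339],"claw": 1},
    {"slide": [285,178,-60],"dr": [0,0,-0.339],"claw": 1},
    {"slide": [325,203,-60],"dr": [0,0,-0.339],"claw": 1},
    {"slide": [365,228,-60],"dr": [0,0,-0.339],"claw": 1},
  ],
)

```text
t: 1.1
tool_pos: [0.4935, 0.2985, 0.279]
tool_rot: [0.0, 1.0, 0.0, -0.0]
wrist_force: [0.5, 1.0, 0.2]
finger_gap: 0.0878
grip_force: 0.0
```

>>> arm_command(
  plan=[
    {"slide": [25,40,0],"dr": [0,0,0],"claw": 1},
    {"slide": [50,80,0],"dr": [0,0,0],"claw": 1},
    {"slide": [80,125,0],"dr": [0,0,0],"claw": 1},
    {"slide": [110,155,0],"dr": [0,0,0],"claw": 1},
    {"slide": [130,163,0],"dr": [0,0,0],"claw": 1},
    {"slide": [130,163,0],"dr": [0,0,0],"claw": 1},
  ],
)

```text
t: 1.7
tool_pos: [0.6244, 0.1351, 0.2776]
tool_rot: [0.001, 1.0, -0.002, -0.001]
wrist_force: [-0.5, -0.5, -0.5]
finger_gap: 0.0877
grip_force: 0.0
```

```bash
python3 - <<'E'
from h import *
c=cam("wrist");p,d=eyes.read_camera("wrist"); cv2.imwrite("pics/w1.png",p[...,::-1]); np.savez("w1.npz",p=p,d=d,K=c[0],R=c[1],t=c[2])
W=world("",d,c);print(monitor.state()["tool_pos"],"cam",-c[1].T@c[2])
h=W[(W[...,2]>.168)&(W[...,2]<.182)&(np.hypot(W[...,0]-.623,W[...,1]-.1355)<.03)]
print(len(h)); 
if len(h): print(h.min(0),h.max(0),np.median(h,0))
from scipy.optimize import least_squares
for lo,hi,rr in((.104,.1115,0),):
    r=W[(W[...,2]>lo)&(W[...,2]<hi)&(p.max(2)<70)]
    R=np.hypot(r[:,0]-.5595,r[:,1]-.142);r=r[(R>.06)&(R<.09)];print(len(r))
    if len(r): print(least_squares(lambda q:np.hypot(r[:,0]-q[0],r[:,1]-q[1])-q[2],[.5595,.142,.075],loss="soft_l1",f_scale=.003).x)
E
```

```text
[0.62331638 0.13611036 0.27770174] cam [0.70228179 0.13504031 0.44302051]
707
[0.61427526 0.12396925 0.1680099 ] [0.63851195 0.14818875 0.17716901] [0.62781285 0.13606448 0.17441448]
4044
[0.56377941 0.14279378 0.07379631]
```

View pics/w1.png

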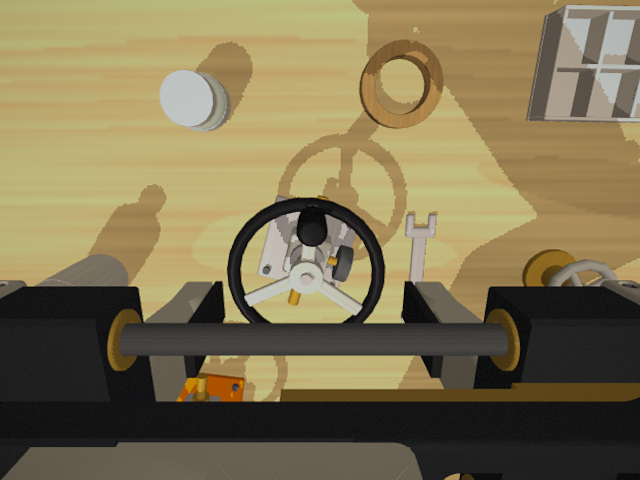

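The wrist view shows the handle at (312,227), between the open fingers and ahead in the image. It agrees with the top view to 4 mm. I'll descend and grip.

>>> arm_command(
  plan=[
    {"slide": [1,0,30],"dr": [0,0,0],"claw": 1},
    {"slide": [1,0,60],"dr": [0,0,0],"claw": 1},
    {"slide": [1,0,90],"dr": [0,0,0],"claw": 1},
    {"slide": [1,0,110],"dr": [0,0,0],"claw": 1},
    {"slide": [1,0,125],"dr": [0,0,0],"claw": 1},
    {"slide": [1,0,125],"dr": [0,0,0],"claw": 0},
    {"slide": [1,0,125],"dr": [0,0,0],"claw": -0.6},
    {"slide": [1,0,125],"dr": [0,0,0],"claw": -1},
    {"slide": [1,0,125],"dr": [0,0,0],"claw": -1},
    {"slide": [1,0,125],"dr": [0,0,0],"claw": -1},
  ],
  force=25,
)

```text
t: 2.75
tool_pos: [0.6241, 0.1375, 0.1549]
tool_rot: [-0.0, 1.0, 0.0, 0.001]
wrist_force: [0.1, 0.6, 0.2]
finger_gap: 0.053
grip_force: 0.0
```

```bash
python3 - <<'E'
from h import *
import math
s=monitor.state();print({k:np.round(s[k],4) for k in("t","qpos","tool_pos","tool_rot","wrist_force","finger_gap","grip_force")})
a0=-5.5
# clockwise: angle decreasing. world delta -> slide (x, -y)
for k in range(1,11):
    a=math.radians(a0); b=a-0.16*k
    print(k,round(65*(math.cos(b)-math.cos(a)),1),round(-65*(math.sin(b)-math.sin(a)),1))
E
```

```text
{'t': np.float64(2.75), 'qpos': array([ 0.5217,  0.3451, -0.1604,  0.    , -1.064 ,  1.0494]), 'tool_pos': array([0.6241, 0.1375, 0.1549]), 'tool_rot': array([-3.e-04,  1.e+00,  1.e-04,  6.e-04]), 'wrist_force': array([0.0544, 0.5818, 0.2242]), 'finger_gap': np.float64(0.053), 'grip_force': np.float64(0.0)}
1 -1.8 10.2
2 -5.2 20.0
3 -10.2 29.2
4 -16.5 37.4
5 -24.1 44.5
6 -32.7 50.3
7 -42.1 54.7
8 -52.1 57.5
9 -62.4 58.7
10 -72.8 58.3
```

>>> arm_command(
  plan=[
    {"slide": [0,0,0],"dr": [0,0,0],"claw": -1},
    {"slide": [0,0,0],"dr": [0,0,0],"claw": -1},
    {"slide": [0,0,0],"dr": [0,0,0],"claw": -1},
    {"slide": [0,0,0],"dr": [0,0,0],"claw": -1},
    {"slide": [0,0,0],"dr": [0,0,0],"claw": -1},
    {"slide": [0,0,0],"dr": [0,0,0],"claw": -1},
  ],
)

```text
t: 3.35
tool_pos: [0.6239, 0.1372, 0.1541]
tool_rot: [0.0, 1.0, 0.0, -0.0]
wrist_force: [-0.5, -1.2, 2.0]
finger_gap: 0.0245
grip_force: 25.0
```

```bash
cat > seg.py <<'E'
import math,sys,numpy as np
def seg(a,b,n,r=65):
    return " ".join(f"[{r*(math.cos(t)-math.cos(a)):.1f},{-r*(math.sin(t)-math.sin(a)):.1f},0]" for t in np.linspace(a,b,n+1)[1:])
E
python3 - <<'E'
from seg import *
a=math.radians(-5)
for k in range(3): print(seg(a-1.1*k,a-1.1*(k+1),10))
E
```

```text
[-1.0,7.1,0] [-2.8,14.0,0] [-5.3,20.7,0] [-8.6,27.0,0] [-12.5,33.0,0] [-17.1,38.5,0] [-22.2,43.5,0] [-27.9,47.9,0] [-34.0,51.6,0] [-40.4,54.6,0]
[-6.8,2.3,0] [-13.7,3.9,0] [-20.8,4.6,0] [-28.0,4.6,0] [-35.1,3.8,0] [-42.1,2.3,0] [-48.8,-0.1,0] [-55.3,-3.1,0] [-61.4,-6.9,0] [-67.0,-11.3,0]
[-5.1,-5.0,0] [-9.7,-10.5,0] [-13.6,-16.5,0] [-16.8,-22.9,0] [-19.3,-29.5,0] [-21.1,-36.5,0] [-22.1,-43.5,0] [-22.3,-50.7,0] [-21.7,-57.8,0] [-20.4,-64.8,0]
```

>>> arm_command(
  plan=[
    {"slide": [-1.0,7.1,0],"dr": [0,0,0],"claw": -1},
    {"slide": [-2.8,14.0,0],"dr": [0,0,0],"claw": -1},
    {"slide": [-5.3,20.7,0],"dr": [0,0,0],"claw": -1},
    {"slide": [-8.6,27.0,0],"dr": [0,0,0],"claw": -1},
    {"slide": [-12.5,33.0,0],"dr": [0,0,0],"claw": -1},
    {"slide": [-17.1,38.5,0],"dr": [0,0,0],"claw": -1},
    {"slide": [-22.2,43.5,0],"dr": [0,0,0],"claw": -1},
    {"slide": [-27.9,47.9,0],"dr": [0,0,0],"claw": -1},
    {"slide": [-34.0,51.6,0],"dr": [0,0,0],"claw": -1},
    {"slide": [-40.4,54.6,0],"dr": [0,0,0],"claw": -1},
  ],
)

```text
t: 4.35
tool_pos: [0.583, 0.0823, 0.1541]
tool_rot: [0.0, 1.0, 0.0, 0.0]
wrist_force: [1.5, 2.9, -0.7]
finger_gap: 0.0247
grip_force: 25.0
```

>>> arm_command(
  plan=[
    {"slide": [-6.8,2.3,0],"dr": [0,0,0],"claw": -1},
    {"slide": [-13.7,3.9,0],"dr": [0,0,0],"claw": -1},
    {"slide": [-20.8,4.6,0],"dr": [0,0,0],"claw": -1},
    {"slide": [-28.0,4.6,0],"dr": [0,0,0],"claw": -1},
    {"slide": [-35.1,3.8,0],"dr": [0,0,0],"claw": -1},
    {"slide": [-42.1,2.3,0],"dr": [0,0,0],"claw": -1},
    {"slide": [-48.8,-0.1,0],"dr": [0,0,0],"claw": -1},
    {"slide": [-55.3,-3.1,0],"dr": [0,0,0],"claw": -1},
    {"slide": [-61.4,-6.9,0],"dr": [0,0,0],"claw": -1},
    {"slide": [-67.0,-11.3,0],"dr": [0,0,0],"claw": -1},
  ],
)

```text
t: 5.35
tool_pos: [0.5159, 0.0942, 0.1541]
tool_rot: [0.0, 1.0, 0.0, -0.0]
wrist_force: [2.7, 0.2, -1.6]
finger_gap: 0.0247
grip_force: 25.0
```

>>> arm_command(
  plan=[
    {"slide": [-5.1,-5.0,0],"dr": [0,0,0],"claw": -1},
    {"slide": [-9.7,-10.5,0],"dr": [0,0,0],"claw": -1},
    {"slide": [-13.6,-16.5,0],"dr": [0,0,0],"claw": -1},
    {"slide": [-16.8,-22.9,0],"dr": [0,0,0],"claw": -1},
    {"slide": [-19.3,-29.5,0],"dr": [0,0,0],"claw": -1},
    {"slide": [-21.1,-36.5,0],"dr": [0,0,0],"claw": -1},
    {"slide": [-22.1,-43.5,0],"dr": [0,0,0],"claw": -1},
    {"slide": [-22.3,-50.7,0],"dr": [0,0,0],"claw": -1},
    {"slide": [-21.7,-57.8,0],"dr": [0,0,0],"claw": -1},
    {"slide": [-20.4,-64.8,0],"dr": [0,0,0],"claw": -1},
  ],
)

```text
t: 6.35
tool_pos: [0.4961, 0.1592, 0.1541]
tool_rot: [0.0, 1.0, 0.0, -0.0]
wrist_force: [2.5, -2.5, -0.1]
finger_gap: 0.0243
grip_force: 25.0
```

```bash
python3 - <<'E'
from seg import *
a=math.radians(-5)-3.3
for k in range(24): print(round(3.3+.25*(k+1),2),seg(a-.25*k,a-.25*(k+1),3))
E
```

```text
3.55 [1.5,-5.2,0] [3.5,-10.2,0] [5.9,-15.1,0]
3.8 [2.8,-4.7,0] [5.9,-9.1,0] [9.4,-13.2,0]
4.05 [3.8,-3.8,0] [8.0,-7.3,0] [12.4,-10.4,0]
4.3 [4.7,-2.8,0] [9.5,-5.1,0] [14.6,-7.1,0]
4.55 [5.2,-1.5,0] [10.5,-2.6,0] [15.9,-3.2,0]
4.8 [5.4,-0.2,0] [10.8,0.1,0] [16.2,0.8,0]
5.05 [5.3,1.2,0] [10.5,2.8,0] [15.5,4.8,0]
5.3 [4.8,2.4,0] [9.5,5.3,0] [13.8,8.5,0]
5.55 [4.1,3.6,0] [7.9,7.4,0] [11.3,11.6,0]
5.8 [3.1,4.5,0] [5.8,9.2,0] [8.1,14.1,0]
6.05 [1.9,5.1,0] [3.3,10.3,0] [4.3,15.6,0]
6.3 [0.6,5.4,0] [0.7,10.8,0] [0.3,16.2,0]
6.55 [-0.8,5.4,0] [-2.0,10.6,0] [-3.7,15.8,0]
6.8 [-2.1,5.0,0] [-4.6,9.8,0] [-7.5,14.4,0]
7.05 [-3.3,4.3,0] [-6.9,8.4,0] [-10.8,12.1,0]
7.3 [-4.2,3.4,0] [-8.7,6.4,0] [-13.5,9.0,0]
7.55 [-4.9,2.2,0] [-10.0,4.0,0] [-15.3,5.4,0]
7.8 [-5.3,0.9,0] [-10.7,1.4,0] [-16.1,1.5,0]
8.05 [-5.4,-0.4,0] [-10.7,-1.3,0] [-16.0,-2.6,0]
8.3 [-5.1,-1.7,0] [-10.1,-3.9,0] [-14.9,-6.4,0]
8.55 [-4.5,-2.9,0] [-8.8,-6.3,0] [-12.8,-9.9,0]
8.8 [-3.7,-4.0,0] [-7.0,-8.2,0] [-10.0,-12.8,0]
9.05 [-2.6,-4.8,0] [-4.7,-9.7,0] [-6.5,-14.8,0]
9.3 [-1.3,-5.3,0] [-2.2,-10.6,0] [-2.6,-16.0,0]
```

>>> arm_command(
  plan=[
    {"slide": [1.5,-5.2,0],"dr": [0,0,0],"claw": -1},
    {"slide": [3.5,-10.2,0],"dr": [0,0,0],"claw": -1},
    {"slide": [5.9,-15.1,0],"dr": [0,0,0],"claw": -1},
  ],
)

```text
t: 6.65
tool_pos: [0.502, 0.1741, 0.154]
tool_rot: [0.0, 1.0, 0.0, -0.0]
wrist_force: [0.1, -4.3, 1.9]
finger_gap: 0.0239
grip_force: 25.0
```

>>> arm_command(
  plan=[
    {"slide": [2.8,-4.7,0],"dr": [0,0,0],"claw": -1},
    {"slide": [5.9,-9.1,0],"dr": [0,0,0],"claw": -1},
    {"slide": [9.4,-13.2,0],"dr": [0,0,0],"claw": -1},
  ],
)

```text
t: 6.95
tool_pos: [0.5115, 0.1872, 0.154]
tool_rot: [0.0, 1.0, 0.0, -0.0]
wrist_force: [0.7, -2.7, 1.7]
finger_gap: 0.0245
grip_force: 25.0
```

>>> arm_command(
  plan=[
    {"slide": [3.8,-3.8,0],"dr": [0,0,0],"claw": -1},
    {"slide": [8.0,-7.3,0],"dr": [0,0,0],"claw": -1},
    {"slide": [12.4,-10.4,0],"dr": [0,0,0],"claw": -1},
  ],
)

```text
t: 7.25
tool_pos: [0.524, 0.1977, 0.154]
tool_rot: [0.0, 1.0, 0.0, -0.0]
wrist_force: [-0.9, -3.7, 2.3]
finger_gap: 0.0245
grip_force: 25.0
```

>>> arm_command(
  plan=[
    {"slide": [4.7,-2.8,0],"dr": [0,0,0],"claw": -1},
    {"slide": [9.5,-5.1,0],"dr": [0,0,0],"claw": -1},
    {"slide": [14.6,-7.1,0],"dr": [0,0,0],"claw": -1},
  ],
)

```text
t: 7.55
tool_pos: [0.5386, 0.2047, 0.154]
tool_rot: [0.0, 1.0, 0.0, -0.0]
wrist_force: [-1.3, -3.8, 2.9]
finger_gap: 0.0242
grip_force: 25.0
```

>>> arm_command(
  plan=[
    {"slide": [5.2,-1.5,0],"dr": [0,0,0],"claw": -1},
    {"slide": [10.5,-2.6,0],"dr": [0,0,0],"claw": -1},
    {"slide": [15.9,-3.2,0],"dr": [0,0,0],"claw": -1},
  ],
)

```text
t: 7.85
tool_pos: [0.5546, 0.2078, 0.154]
tool_rot: [0.0, 1.0, 0.0, -0.0]
wrist_force: [-2.2, -2.8, 2.5]
finger_gap: 0.0245
grip_force: 25.0
```

>>> arm_command(
  plan=[
    {"slide": [5.4,-0.2,0],"dr": [0,0,0],"claw": -1},
    {"slide": [10.8,0.1,0],"dr": [0,0,0],"claw": -1},
    {"slide": [16.2,0.8,0],"dr": [0,0,0],"claw": -1},
  ],
)

```text
t: 8.15
tool_pos: [0.5708, 0.207, 0.154]
tool_rot: [-0.0, 1.0, 0.0, -0.0]
wrist_force: [-2.3, -3.2, 3.0]
finger_gap: 0.0247
grip_force: 25.0
```

>>> arm_command(
  plan=[
    {"slide": [5.3,1.2,0],"dr": [0,0,0],"claw": -1},
    {"slide": [10.5,2.8,0],"dr": [0,0,0],"claw": -1},
    {"slide": [15.5,4.8,0],"dr": [0,0,0],"claw": -1},
  ],
)

```text
t: 8.45
tool_pos: [0.5816, 0.2047, 0.1536]
tool_rot: [-0.002, 1.0, -0.0, -0.004]
wrist_force: [-28.1, 17.7, 15.4]
finger_gap: 0.0248
grip_force: 25.0
```

That is the stop: 33 N tangential at about 5.0 rad of closing. I'll ease the push while staying against the stop, then record a reference.

>>> arm_command(
  plan=[
    {"slide": [-1.5,-0.7,0],"dr": [0,0,0],"claw": -1},
    {"slide": [-3.0,-1.4,0],"dr": [0,0,0],"claw": -1},
    {"slide": [-3.0,-1.4,0],"dr": [0,0,0],"claw": -1},
    {"slide": [-3.0,-1.4,0],"dr": [0,0,0],"claw": -1},
  ],
)

```text
t: 8.85
tool_pos: [0.5815, 0.2052, 0.1537]
tool_rot: [-0.001, 1.0, 0.0, -0.001]
wrist_force: [-10.9, 5.6, 4.8]
finger_gap: 0.0244
grip_force: 25.0
```

```bash
python3 - <<'E'
from h import *
s=monitor.state();print({k:np.round(s[k],4) for k in("t","qpos","tool_pos","tool_rot","wrist_force","finger_gap","grip_force")})
for n in("wrist","top"):
    c=cam(n);p,d=eyes.read_camera(n); cv2.imwrite(f"pics/{n}_stop.png",p[...,::-1]); np.savez(f"{n}_stop.npz",p=p,d=d,K=c[0],R=c[1],t=c[2])
E
```

```text
{'t': np.float64(8.85), 'qpos': array([ 0.6535,  0.3128, -0.2096, -0.0036, -1.0487,  0.9195]), 'tool_pos': array([0.5815, 0.2052, 0.1537]), 'tool_rot': array([-1.1e-03,  1.0e+00,  2.0e-04, -1.1e-03]), 'wrist_force': array([-10.9416,   5.5816,   4.805 ]), 'finger_gap': np.float64(0.0244), 'grip_force': np.float64(25.0007)}
```

View pics/wrist_stop.png

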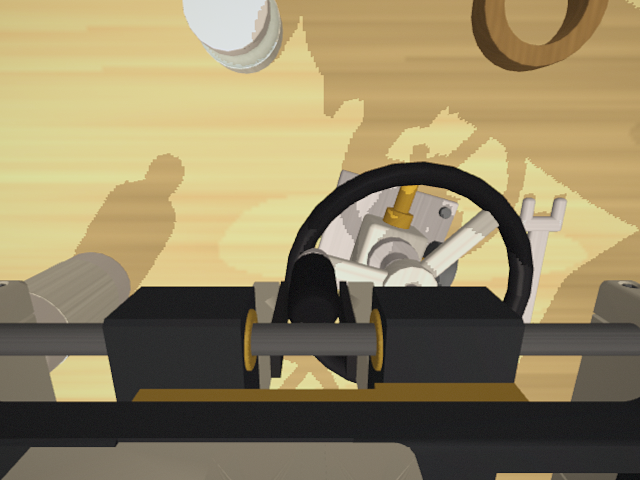

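The picture shows the handle gripped at (315,290), with the hub at (410,275) and a spoke running to (490,220). The wheel is firmly on its stop, still under a 12 N push. Now I'll work out the back-off: two turns in quarter-turn calls.

```bash
python3 - <<'E'
from seg import *
a=math.radians(70.2);h=math.pi/2
c=np.array([559.1,142.9])
print("first",[ [round(c[0]+65*math.cos(t)-583.3,1),round(-(c[1]+65*math.sin(t)-203.6),1),0] for t in np.linspace(a,a+h,11)[1:]])
for k in range(4): print(k,seg(a+k*h,a+k*h+h,10))
E
```

```text
first [[np.float64(-12.0), np.float64(-3.1), 0], [np.float64(-22.2), np.float64(-4.3), 0], [np.float64(-32.3), np.float64(-3.8), 0], [np.float64(-42.3), np.float64(-1.7), 0], [np.float64(-51.9), np.float64(1.9), 0], [np.float64(-60.7), np.float64(6.9), 0], [np.float64(-68.7), np.float64(13.3), 0], [np.float64(-75.6), np.float64(20.9), 0], [np.float64(-81.2), np.float64(29.4), 0], [np.float64(-85.4), np.float64(38.7), 0]]
0 [-9.8,-2.7,0] [-20.0,-3.8,0] [-30.2,-3.3,0] [-40.2,-1.3,0] [-49.7,2.3,0] [-58.6,7.4,0] [-66.5,13.8,0] [-73.4,21.3,0] [-79.0,29.8,0] [-83.2,39.1,0]
1 [-2.7,9.8,0] [-3.8,20.0,0] [-3.3,30.2,0] [-1.3,40.2,0] [2.3,49.7,0] [7.4,58.6,0] [13.8,66.5,0] [21.3,73.4,0] [29.8,79.0,0] [39.1,83.2,0]
2 [9.8,2.7,0] [20.0,3.8,0] [30.2,3.3,0] [40.2,1.3,0] [49.7,-2.3,0] [58.6,-7.4,0] [66.5,-13.8,0] [73.4,-21.3,0] [79.0,-29.8,0] [83.2,-39.1,0]
3 [2.7,-9.8,0] [3.8,-20.0,0] [3.3,-30.2,0] [1.3,-40.2,0] [-2.3,-49.7,0] [-7.4,-58.6,0] [-13.8,-66.5,0] [-21.3,-73.4,0] [-29.8,-79.0,0] [-39.1,-83.2,0]
```

>>> arm_command(
  plan=[
    {"slide": [-12.0,-3.1,0],"dr": [0,0,0],"claw": -1},
    {"slide": [-22.2,-4.3,0],"dr": [0,0,0],"claw": -1},
    {"slide": [-32.3,-3.8,0],"dr": [0,0,0],"claw": -1},
    {"slide": [-42.3,-1.7,0],"dr": [0,0,0],"claw": -1},
    {"slide": [-51.9,1.9,0],"dr": [0,0,0],"claw": -1},
    {"slide": [-60.7,6.9,0],"dr": [0,0,0],"claw": -1},
    {"slide": [-68.7,13.3,0],"dr": [0,0,0],"claw": -1},
    {"slide": [-75.6,20.9,0],"dr": [0,0,0],"claw": -1},
    {"slide": [-81.2,29.4,0],"dr": [0,0,0],"claw": -1},
    {"slide": [-85.4,38.7,0],"dr": [0,0,0],"claw": -1},
  ],
)

```text
t: 9.95
tool_pos: [0.5007, 0.1643, 0.1541]
tool_rot: [-0.0, 1.0, 0.0, 0.003]
wrist_force: [26.0, -6.5, -19.7]
finger_gap: 0.0244
grip_force: 25.0
```

The handle slipped a few millimetres in the pads at the stop, so the commanded circle is now off by about 4 mm in x. I'll recentre it.

>>> arm_command(
  plan=[
    {"slide": [2,0,0],"dr": [0,0,0],"claw": -1},
    {"slide": [4,0,0],"dr": [0,0,0],"claw": -1},
    {"slide": [4,0,0],"dr": [0,0,0],"claw": -1},
  ],
)

```text
t: 10.25
tool_pos: [0.5016, 0.1643, 0.1539]
tool_rot: [0.0, 1.0, -0.0, 0.0]
wrist_force: [5.7, -4.0, -4.7]
finger_gap: 0.0244
grip_force: 25.0
```

>>> arm_command(
  plan=[
    {"slide": [-2.2,9.8,0],"dr": [0,0,0],"claw": -1},
    {"slide": [-3.0,20.0,0],"dr": [0,0,0],"claw": -1},
    {"slide": [-2.3,30.2,0],"dr": [0,0,0],"claw": -1},
    {"slide": [-0.3,40.2,0],"dr": [0,0,0],"claw": -1},
    {"slide": [3.3,49.7,0],"dr": [0,0,0],"claw": -1},
    {"slide": [8.4,58.6,0],"dr": [0,0,0],"claw": -1},
    {"slide": [14.8,66.5,0],"dr": [0,0,0],"claw": -1},
    {"slide": [22.3,73.4,0],"dr": [0,0,0],"claw": -1},
    {"slide": [30.8,79.0,0],"dr": [0,0,0],"claw": -1},
    {"slide": [40.1,83.2,0],"dr": [0,0,0],"claw": -1},
  ],
)

```text
t: 11.25
tool_pos: [0.5422, 0.0812, 0.1539]
tool_rot: [0.0, 1.0, -0.0, -0.0]
wrist_force: [0.4, 5.0, -4.7]
finger_gap: 0.0244
grip_force: 25.0
```

Forces are small, so I'll continue.

>>> arm_command(
  plan=[
    {"slide": [9.8,2.7,0],"dr": [0,0,0],"claw": -1},
    {"slide": [20.0,3.8,0],"dr": [0,0,0],"claw": -1},
    {"slide": [30.2,3.3,0],"dr": [0,0,0],"claw": -1},
    {"slide": [40.2,1.3,0],"dr": [0,0,0],"claw": -1},
    {"slide": [49.7,-2.3,0],"dr": [0,0,0],"claw": -1},
    {"slide": [58.6,-7.4,0],"dr": [0,0,0],"claw": -1},
    {"slide": [66.5,-13.8,0],"dr": [0,0,0],"claw": -1},
    {"slide": [73.4,-21.3,0],"dr": [0,0,0],"claw": -1},
    {"slide": [79.0,-29.8,0],"dr": [0,0,0],"claw": -1},
    {"slide": [83.2,-39.1,0],"dr": [0,0,0],"claw": -1},
  ],
)

```text
t: 12.25
tool_pos: [0.6244, 0.12, 0.1539]
tool_rot: [0.001, 1.0, 0.0, -0.001]
wrist_force: [-5.9, -0.0, 1.1]
finger_gap: 0.0243
grip_force: 25.0
```

>>> arm_command(
  plan=[
    {"slide": [2.7,-9.8,0],"dr": [0,0,0],"claw": -1},
    {"slide": [3.8,-20.0,0],"dr": [0,0,0],"claw": -1},
    {"slide": [3.3,-30.2,0],"dr": [0,0,0],"claw": -1},
    {"slide": [1.3,-40.2,0],"dr": [0,0,0],"claw": -1},
    {"slide": [-2.3,-49.7,0],"dr": [0,0,0],"claw": -1},
    {"slide": [-7.4,-58.6,0],"dr": [0,0,0],"claw": -1},
    {"slide": [-13.8,-66.5,0],"dr": [0,0,0],"claw": -1},
    {"slide": [-21.3,-73.4,0],"dr": [0,0,0],"claw": -1},
    {"slide": [-29.8,-79.0,0],"dr": [0,0,0],"claw": -1},
    {"slide": [-39.1,-83.2,0],"dr": [0,0,0],"claw": -1},
  ],
)

```text
t: 13.25
tool_pos: [0.5851, 0.2044, 0.1539]
tool_rot: [0.0, 1.0, 0.0, 0.0]
wrist_force: [0.8, -5.7, -5.4]
finger_gap: 0.0243
grip_force: 25.0
```

>>> arm_command(
  plan=[
    {"slide": [-9.8,-2.7,0],"dr": [0,0,0],"claw": -1},
    {"slide": [-20.0,-3.8,0],"dr": [0,0,0],"claw": -1},
    {"slide": [-30.2,-3.3,0],"dr": [0,0,0],"claw": -1},
    {"slide": [-40.2,-1.3,0],"dr": [0,0,0],"claw": -1},
    {"slide": [-49.7,2.3,0],"dr": [0,0,0],"claw": -1},
    {"slide": [-58.6,7.4,0],"dr": [0,0,0],"claw": -1},
    {"slide": [-66.5,13.8,0],"dr": [0,0,0],"claw": -1},
    {"slide": [-73.4,21.3,0],"dr": [0,0,0],"claw": -1},
    {"slide": [-79.0,29.8,0],"dr": [0,0,0],"claw": -1},
    {"slide": [-83.2,39.1,0],"dr": [0,0,0],"claw": -1},
  ],
)

```text
t: 14.25
tool_pos: [0.5019, 0.1645, 0.154]
tool_rot: [-0.0, 1.0, 0.0, -0.0]
wrist_force: [2.6, 0.6, -11.0]
finger_gap: 0.0243
grip_force: 25.0
```

>>> arm_command(
  plan=[
    {"slide": [-2.7,9.8,0],"dr": [0,0,0],"claw": -1},
    {"slide": [-3.8,20.0,0],"dr": [0,0,0],"claw": -1},
    {"slide": [-3.3,30.2,0],"dr": [0,0,0],"claw": -1},
    {"slide": [-1.3,40.2,0],"dr": [0,0,0],"claw": -1},
    {"slide": [2.3,49.7,0],"dr": [0,0,0],"claw": -1},
    {"slide": [7.4,58.6,0],"dr": [0,0,0],"claw": -1},
    {"slide": [13.8,66.5,0],"dr": [0,0,0],"claw": -1},
    {"slide": [21.3,73.4,0],"dr": [0,0,0],"claw": -1},
    {"slide": [29.8,79.0,0],"dr": [0,0,0],"claw": -1},
    {"slide": [39.1,83.2,0],"dr": [0,0,0],"claw": -1},
  ],
)

```text
t: 15.25
tool_pos: [0.5424, 0.0812, 0.154]
tool_rot: [0.0, 1.0, -0.0, -0.0]
wrist_force: [0.1, 4.5, -7.1]
finger_gap: 0.0242
grip_force: 25.0
```

>>> arm_command(
  plan=[
    {"slide": [9.8,2.7,0],"dr": [0,0,0],"claw": -1},
    {"slide": [20.0,3.8,0],"dr": [0,0,0],"claw": -1},
    {"slide": [30.2,3.3,0],"dr": [0,0,0],"claw": -1},
    {"slide": [40.2,1.3,0],"dr": [0,0,0],"claw": -1},
    {"slide": [49.7,-2.3,0],"dr": [0,0,0],"claw": -1},
    {"slide": [58.6,-7.4,0],"dr": [0,0,0],"claw": -1},
    {"slide": [66.5,-13.8,0],"dr": [0,0,0],"claw": -1},
    {"slide": [73.4,-21.3,0],"dr": [0,0,0],"claw": -1},
    {"slide": [79.0,-29.8,0],"dr": [0,0,0],"claw": -1},
    {"slide": [83.2,-39.1,0],"dr": [0,0,0],"claw": -1},
  ],
)

```text
t: 16.25
tool_pos: [0.6246, 0.1205, 0.1539]
tool_rot: [0.001, 1.0, 0.0, -0.001]
wrist_force: [-6.9, -0.6, -3.2]
finger_gap: 0.0244
grip_force: 25.0
```

>>> arm_command(
  plan=[
    {"slide": [2.7,-9.8,0],"dr": [0,0,0],"claw": -1},
    {"slide": [3.8,-20.0,0],"dr": [0,0,0],"claw": -1},
    {"slide": [3.3,-30.2,0],"dr": [0,0,0],"claw": -1},
    {"slide": [1.3,-40.2,0],"dr": [0,0,0],"claw": -1},
    {"slide": [-2.3,-49.7,0],"dr": [0,0,0],"claw": -1},
    {"slide": [-7.4,-58.6,0],"dr": [0,0,0],"claw": -1},
    {"slide": [-13.8,-66.5,0],"dr": [0,0,0],"claw": -1},
    {"slide": [-21.3,-73.4,0],"dr": [0,0,0],"claw": -1},
    {"slide": [-29.8,-79.0,0],"dr": [0,0,0],"claw": -1},
    {"slide": [-39.1,-83.2,0],"dr": [0,0,0],"claw": -1},
  ],
)

```text
t: 17.25
tool_pos: [0.5852, 0.2043, 0.154]
tool_rot: [0.0, 1.0, 0.0, 0.0]
wrist_force: [0.5, -6.1, -7.6]
finger_gap: 0.0243
grip_force: 25.0
```

>>> arm_command(
  plan=[
    {"slide": [-2.0,0,0],"dr": [0,0,0],"claw": -1},
    {"slide": [-3.6,-0.5,0],"dr": [0,0,0],"claw": -1},
    {"slide": [-3.6,-0.5,0],"dr": [0,0,0],"claw": -1},
  ],
)

```text
t: 17.55
tool_pos: [0.5821, 0.2051, 0.154]
tool_rot: [-0.001, 1.0, 0.0, 0.0]
wrist_force: [-1.4, -0.4, -8.2]
finger_gap: 0.0243
grip_force: 25.0
```

```bash
cat > cmp.py <<'E'
from h import *
import sys
# world-frame top view (z=.105 plane) of the wheel from each wrist picture
G=[];cx,cy=.5610,.1425
xs=np.arange(-.1,.1,.0005)
X,Y=np.meshgrid(cx+xs,cy+xs,indexing="ij");P=np.stack([X,Y,np.full_like(X,.109)],-1)
c=cam("wrist");p,d=eyes.read_camera("wrist");np.savez(sys.argv[1]+".npz",p=p,d=d,K=c[0],R=c[1],t=c[2]);s=monitor.state();print(np.round(s["tool_pos"],4),np.round(s["wrist_force"],1))
for f in("wrist_stop",sys.argv[1]):
    z=np.load(f+".npz");K,R,t=z["K"],z["R"],z["t"];q=P@R.T+t;uv=q@K.T;uv=(uv[...,:2]/uv[...,2:]).astype(np.float32)
    im=cv2.remap(z["p"],uv[...,0],uv[...,1],cv2.INTER_LINEAR);G.append(im)
    W=world("",z["d"],(K,R,t))
    m=(W[...,2]>.098)&(W[...,2]<.1125)&(z["p"].min(2)>90)
    rr=np.hypot(W[...,0]-cx,W[...,1]-cy);a=np.degrees(np.arctan2(W[...,1]-cy,W[...,0]-cx))
    for lo,hi in((-90,10),(110,260)):
        k=m&(rr>.025)&(rr<.066)&(np.mod(a-lo,360)<hi-lo);w=W[k]
        if len(w)>50:
            v=np.linalg.svd(w[:,:2]-w[:,:2].mean(0),full_matrices=False)[2][0];print(f,lo,len(w),w.mean(0).round(4),"mean ang",round(np.mean(np.mod(a[k]-lo,360)+lo),2),"dir",round(np.degrees(np.arctan2(v[1],v[0])),2))
cv2.imwrite(f"pics/{sys.argv[1]}.png",np.hstack(G)[...,::-1])
E
python3 cmp.py fin1
```

```text
[0.5821 0.2051 0.154 ] [-1.9  0.2 -8.6]
wrist_stop -90 1528 [0.5942 0.1112 0.1049] mean ang -43.12 dir 134.19
fin1 -90 1521 [0.5937 0.1106 0.1049] mean ang -44.09 dir 133.0
```

View pics/fin1.png

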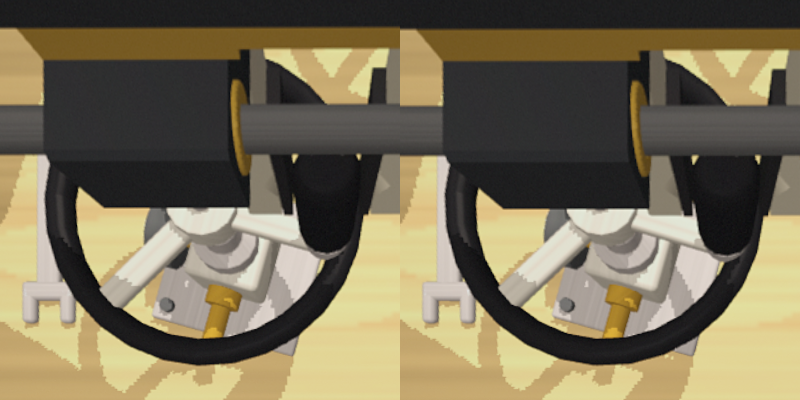

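The two rectified views match: the same spoke is at (150,270), in both halves. The spoke angle says the wheel is about 1.0° short of two turns, so I'll nudge it by about 1.3 mm.

>>> arm_command(
  plan=[
    {"slide": [-1.3,-0.4,0],"dr": [0,0,0],"claw": -1},
    {"slide": [-1.3,-0.4,0],"dr": [0,0,0],"claw": -1},
    {"slide": [-1.3,-0.4,0],"dr": [0,0,0],"claw": -1},
  ],
)

```text
t: 17.9
tool_pos: [0.5813, 0.2053, 0.1541]
tool_rot: [-0.0, 1.0, 0.0, 0.0]
wrist_force: [1.0, 1.7, -10.4]
finger_gap: 0.0246
grip_force: 25.0
```

```bash
python3 cmp.py fin2
```

```text
[0.5813 0.2053 0.1541] [  1.3   1.5 -10.7]
wrist_stop -90 1528 [0.5942 0.1112 0.1049] mean ang -43.12 dir 134.19
fin2 -90 1521 [0.594  0.111  0.1049] mean ang -43.5 dir 133.6
```

>>> arm_command(
  plan=[
    {"slide": [-0.6,-0.2,0],"dr": [0,0,0],"claw": -1},
    {"slide": [-0.6,-0.2,0],"dr": [0,0,0],"claw": -1},
    {"slide": [-0.6,-0.2,0],"dr": [0,0,0],"claw": -1},
    {"slide": [-0.6,-0.2,0],"dr": [0,0,0],"claw": -1},
    {"slide": [-0.6,-0.2,0],"dr": [0,0,0],"claw": -1},
  ],
)

```text
t: 18.45
tool_pos: [0.5804, 0.2054, 0.1541]
tool_rot: [-0.0, 1.0, 0.0, 0.0]
wrist_force: [2.1, 3.1, -11.7]
finger_gap: 0.0246
grip_force: 25.0
```

```bash
python3 cmp.py fin3
```

```text
[0.5804 0.2054 0.1541] [  1.8   3.6 -11.8]
wrist_stop -90 1528 [0.5942 0.1112 0.1049] mean ang -43.12 dir 134.19
fin3 -90 1530 [0.5944 0.1114 0.1049] mean ang -42.79 dir 134.51
```

```bash
python3 -c "
from station import ctrl
print(ctrl.sign_off())"
```

```text
the job is handed in; nothing more can be done
None
```

The large handwheel was closed onto its stop, then backed off two full turns (spoke angle within about 0.3° of its position at the stop), and handed in at about 18.5 s with the gripper still holding the upright handle.

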